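# Put the oil stone away in the upper drawer

## Task

Pull the upper drawer of the small grey tool cabinet all the way out to its stop. Then take the brown oil stone from the top of the cabinet and lay it gently, not dropped, flat on the floor of that drawer; leave the drawer fully out, the lower drawer shut and the other things on the bench where they are.

Things in the scene. Friction and masses are not known exactly. Their poses are not given: they have to be found in the camera images.
- cabinet: Low grey sheet-steel tool cabinet, 200 x 200 x 110 mm high, fixed to the bench, with two full-width drawers one above the other. Origin: centre of its underside, on the bench. Its front faces its own -x (drawers slide out along -x), y across, z up. Front edge of its flat top at x = -100 mm, z = 110 mm.
- upper_drawer_handle (a point): Middle of the level round bar of the upper drawer's bow handle; moves with it; axes as the cabinet's. Steel, 8 mm thick, along y, straight for 58 mm, legs 80 mm apart; 82.5 mm above the bench. Bar centre 40 mm in front of the front panel: the 36 mm gap behind the bar is open from above and below, for hooking. The lower drawer has the same handle 49 mm below.
- upper_drawer (a joint): How far the upper drawer is out, in m: 0 shut, 0.115 at its stop; it may start up to 25 mm ajar. Sliding takes about 2 N plus 6 N per m/s, with no spring; it stays where it is left.
- lower_drawer (a joint): How far the lower drawer is out, in m: 0 shut (as at the start), 0.115 at its stop.
- upper_drawer_floor (a point): Centre of the upper drawer's inner floor; moves with it; axes as the cabinet's. Floor 64.5 mm above the bench, inside 176 (x) x 174 mm (y); side walls 29 mm high, 4 mm thick; front panel 10 mm thick in all, its top 39 mm above the floor. Drawer at its stop: the front 115 mm of floor stand clear of the cabinet; the middle of that open part is 30 mm in front (-x) of this point.
- oil_stone: Brown rectangular oil stone, 25 (x) x 75 (y) x 14 mm (z), 0.14 kg give or take a third, lying loose and flat on the cabinet's top. Origin: centre of its underside; its long side lies along its own y.
- alu_block: Bystander: bright aluminium block with a thin foot and sloping flanks, 92 x 74 x 55 mm high, standing on the bench to the right of the cabinet. Origin: centre of its underside.
- paste_tin: Bystander: round white tin, 58 mm across, 36 mm high, standing on the bench to the left of the cabinet. Origin: centre of its underside.
- flux_brush: Bystander: flat brush with a wooden handle, 23 x 148 x 8 mm, lying on the bench behind and to the right of the cabinet. Origin: centre of its underside.
- task_lamp: Obstacle: fixed bench lamp. Its thin upright arm stands at the bench's front edge at about x = 0.32, y = 0.06 m in the robot's frame, from the bench up to 0.68 m, to the right of the cabinet; from its top a second arm leads away to the far right. Keep the robot's arm to the left of it. Origin: in the bench, far from the arms; not needed.
Things that resemble listed ones, but are neither listed nor needed, are in the scene too. Of the things shaped like the oil_stone, the brown one is meant.

How it is judged (in metres and radians):
On the way, in this order (a step that is already met when the one before it is completed fails the run):
1. the upper drawer is out to its stop (within 8 mm) while the stone still lies on the cabinet's top (value of joint upper_drawer above 0.107 m and z of oil_stone in the frame of cabinet above 0.105 m and x of oil_stone in the frame of cabinet above -0.1 m), for 0.2 s.
2. the stone lies flat on the floor of the upper drawer (z of oil_stone in the frame of upper_drawer_floor between -0.004 and 0.006 m and horizontal distance between oil_stone and upper_drawer_floor below 0.12 m and angle between oil_stone's own z axis and vertical below 0.12 rad), for 0.2 s.
At the end, for the whole second after the job is handed in: The upper drawer is out to its stop (within 8 mm), the stone lies flat (within 7 degrees) and at rest on that drawer's floor, released; the lower drawer is shut (within 10 mm) (all of step 2 and value of joint upper_drawer above 0.107 m and value of joint lower_drawer below 0.01 m and linear speed of oil_stone below 0.02 m/s); the robot touches nothing.
It fails at once if the stone is dropped: it moves faster than 0.9 m/s while no finger touches it (a fall of more than about 40 mm) (linear speed of oil_stone above 0.9 m/s and contact force between the fingers and oil_stone below 0.05 N).
It fails at once if the stone falls off the cabinet onto the bench (height (world z) of oil_stone below 0.04 m).
It fails at once if the lower drawer is pulled out by more than 25 mm (value of joint lower_drawer above 0.025 m).
It fails at once if the aluminium block, the tin or the brush is moved by more than 40 mm (distance of any of alu_block, paste_tin, flux_brush from where it was at the start of the episode above 0.04 m).
It also fails if it takes over 48 s, if anything falls off the work surface, if the arm or the gripper's body presses on something with over 40 N, if the wrist force passes 120 N, or if a joint passes its speed limit or range.

## Robot

A 6-joint arm with a two-finger parallel gripper is mounted at the origin on a cart in front of the work surface, level with it; the furniture and walls round the work are solid. World frame = base frame: x ahead of the robot, y to its left, z up, the work surface at z = 0. Lengths are in m, angles in degrees, forces in N, time in s.
With the tool pointing down it reaches from about 0.35 to 0.775 m from the base axis. Payload 5.5 kg.
Tool frame: the origin (TCP) lies between the finger pads; the fingertips stand arm.tips_ahead ahead of it and the grasp point (between the pads) lies 3 mm ahead of it (arm.tips_ahead is the distance from the TCP to the fingertips, in m); z points along the fingers, y is the direction in which the jaws open and shut (so a half turn about z gives the same grasp; the last joint's range is limited). The gripper opens to 85 mm and grips with 20 to 120 N. Pads are 22 mm wide; open, the fingers measure 114 mm over their backs; the gripper's body (76 mm by 85 mm) begins 54 mm behind the grasp point. The pads swing forward as they close: fully open they stand 13 mm farther back than shut.
Start: joints at [-83.171, 17.945, 2.641, 74.691, 0, 82.002], TCP at [0.147, -0.556, 0.253] pointing down, gripper open.
Joint ranges: [-158.12, 158.12], [-49.38, 96.58], [-58.88, 72.47], [-126.05, 133.96], [-84.25, 85.87], [-180, 180]. Speed limits (degrees/s): [147.25, 147.25, 180, 180, 180, 180].

## Interface

Orientations are given as [roll, pitch, yaw] about the fixed x, y, z axes, in that order (R = Rz(yaw) Ry(pitch) Rx(roll)).
In Python, from bench import sensors, vision, workorder, arm gives the robot as it stands.
- The arm moves only by the shell command python3 -m jog 'ROWS' [OPENING] [FORCE]. ROWS is text: rows parted by semicolons, each of 6 numbers parted by spaces: the shift along the tool's x, y, z in m, then the turn, a rotation vector about the tool's x, y, z in rad. In form: tx ty tz rx ry rz; .... A call has 1 to 20 rows; each row shifts and turns the commanded pose from where the row before left it, along the tool's axes as they then stand; what a row does not reach is not made up. A row lasts 1/8 s, in which the tool goes at most 62.5 mm and 10.7 degrees, less where a joint would pass 70% of its speed; a pose out of reach is approached as far as the arm can. A call with a gripper value outside its range is refused whole. OPENING is the finger opening in m, from 0 to 0.0854, set as the call begins (- or left out, the last holds). The fingers move at their own pace and stop on an object; FORCE is the grip in N (left out, the last holds). Time passes only in rows, so rows that do not move let the fingers close. It gives the time, the measured TCP pose, the force and the opening at its end, in the units of the state.
- sensors.get_state(): the state, without advancing time (a new reading comes with each control period).
- vision.capture(name): name is "side" or "top"; returns a dict with "frame" (400x640x3 uint8, red, green, blue), "camera_matrix" (3x3 intrinsics, pixels), "R" (3x3) and "t" (3): a world point X has camera coordinates R X + t. Camera axes: x right, y down, z forward; pixel columns grow to the right and rows downward; lengths in m; the calibration is good to about 2 mm. A picture is of the moment at which its call begins. There is no depth.
- workorder.hand_in(): hands the job in, once; it reports no verdict.
The state is a dict: "time": time; "qpos": joint angles; "qvel": joint speeds; "joint_torque": joint torques, N m; "eef_pos": TCP position; "tcp_rot": TCP orientation; "force": force on the tool from outside, world axes, zero at the start; "torque": the same for the moment, N m; "opening": finger opening in m.
Only numpy, scipy, OpenCV 4.12 (cv2) and the standard library are available. Lean on these libraries where they do the work, as an engineer would, in place of code of your own. Each camera call takes 0.05 s, during which the arm holds its last target.

## Working session

There is one attempt and no reset: what is moved stays moved. The work goes in short steps, Python scripts to look and compute and a shell command to move; the robot and the scene stay as the last step left them, time stands still between calls to the robot, and variables do not carry over. Pictures are saved under pics/ and viewed, and the job is handed in when it is done.

```bash
ls; mkdir -p pics; cat > h.py <<'E'
import numpy as np,cv2
from bench import sensors,vision,workorder,arm
def cap(n):
    c=vision.capture(n); np.savez(f'{n}.npz',**c); return c
def ray(c,u,v):
    K=c["camera_matrix"];R=c["R"];t=c["t"]
    d=R.T@np.linalg.solve(K,[u,v,1.]);o=-R.T@t
    return o,d
def onz(c,u,v,z):
    o,d=ray(c,u,v);return o+d*(z-o[2])/d[2]
def proj(c,X):
    p=c["camera_matrix"]@(c["R"]@np.array(X,float)+c["t"]);return p[:2]/p[2]
def save(c,f,crop=None,s=1):
    im=c["frame"][...,::-1]
    if crop: u0,u1,v0,v1=crop; im=im[v0:v1,u0:u1]
    if s!=1: im=cv2.resize(im,None,fx=s,fy=s,interpolation=cv2.INTER_CUBIC)
    cv2.imwrite('pics/'+f,im)
def st():
    s=sensors.get_state();print({k:np.round(v,4).tolist() for k,v in s.items() if k in('time','eef_pos','tcp_rot','force','opening','qpos')})
E
python3 - <<'E'
from h import *
st();print(arm.tips_ahead)
for n in('top','side'):
    c=cap(n);save(c,n+'0.png');print(n,-c["R"].T@c["t"],c["R"][2])
E
```

```text
pics
{'time': 0.0, 'qpos': [-83.1682, 17.9899, 2.5774, 74.6926, -0.001, 82.0024], 'eef_pos': [0.1471, -0.5554, 0.2524], 'tcp_rot': [-179.8958, -0.0136, 14.8293], 'force': [0.3865, 0.3618, 0.3817], 'opening': 0.0854}
0.022
top [0.39144247 0.28278209 1.54658907] [ 0.1316718  -0.00669494 -0.99127076]
side [ 0.91027218 -0.31590163  0.88593212] [-0.29825491  0.54584474 -0.78300545]
```

View pics/top0.png

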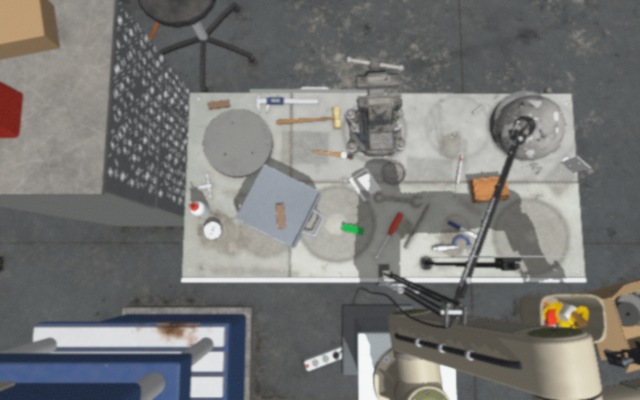

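View pics/side0.png

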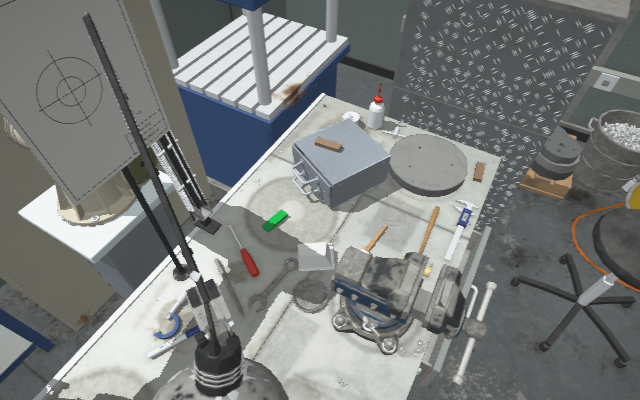

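```bash
python3 - <<'E'
from h import *
for n,cr in(('top',(190,390,140,280)),('side',(270,420,100,220))):
    c=dict(np.load(n+'.npz'));save(c,n+'0c.png',cr,4 if n=='top' else 5)
    hsv=cv2.cvtColor(c["frame"],cv2.COLOR_RGB2HSV)
    m=((hsv[...,0]<16)&(hsv[...,1]>70)&(hsv[...,2]>60)).astype(np.uint8)
    k,l,s,ce=cv2.connectedComponentsWithStats(m)
    for i in range(1,k):
        if s[i,4]>25 : print(n,ce[i].round(1),s[i].tolist())
E
```

```text
top [153.7  30. ] [149, 21, 10, 19, 79]
top [  9.8 111.2] [0, 82, 23, 56, 1082]
top [218.6 104.1] [209, 101, 20, 7, 99]
top [483.5 188.1] [470, 176, 31, 27, 604]
top [504.4 191.6] [500, 181, 9, 19, 125]
top [193.4 206.2] [189, 202, 9, 9, 57]
top [280.1 215.4] [277, 205, 7, 22, 117]
top [395.2 223.3] [388, 213, 15, 22, 157]
top [550.5 318.7] [544, 310, 14, 18, 171]
top [171.7 329.3] [160, 323, 23, 13, 188]
side [378.4  96.7] [374, 83, 9, 20, 75]
side [291.5  88.9] [285, 84, 15, 10, 67]
side [294.8  97.7] [290, 92, 10, 11, 47]
side [327.8 143.5] [315, 137, 26, 14, 180]
side [478.6 170.8] [474, 162, 10, 19, 129]
side [589.7 233. ] [571, 202, 54, 73, 405]
side [249.2 262.8] [240, 248, 20, 29, 262]
side [627.9 285.2] [616, 279, 24, 14, 75]
side [ 83.6 318.4] [79, 315, 10, 8, 43]
```

View pics/top0c.png

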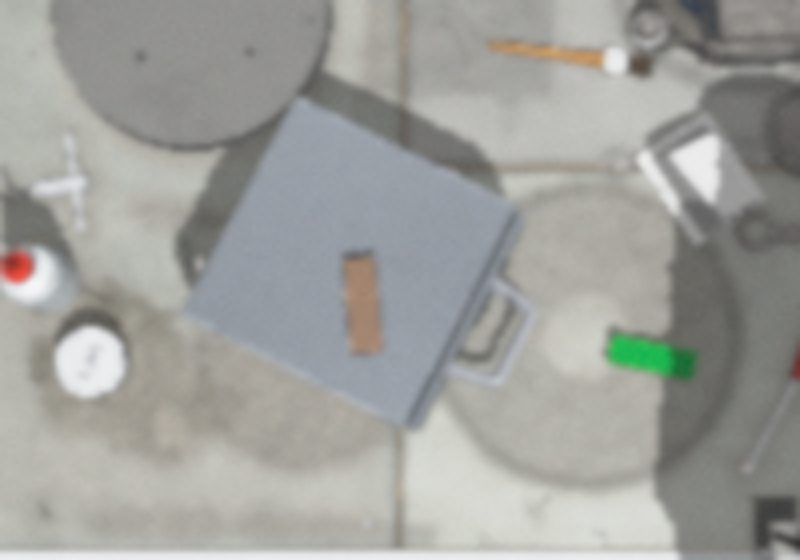

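View pics/side0c.png

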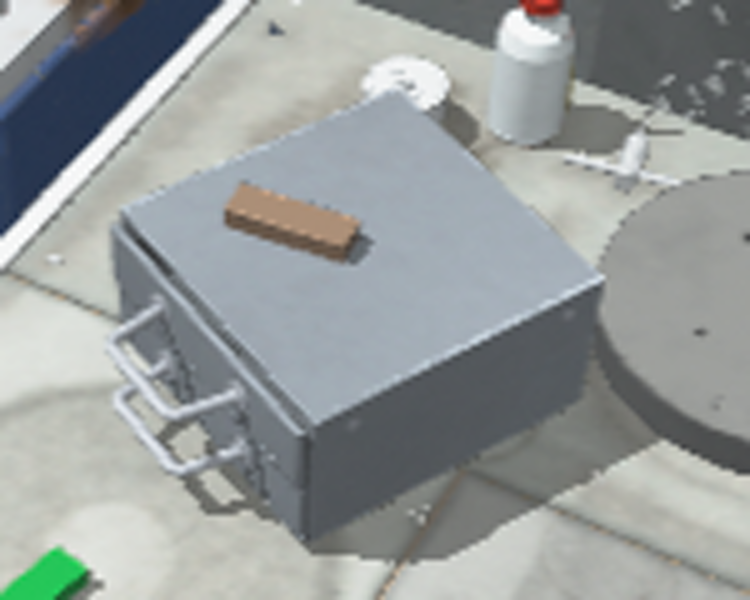

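```bash
python3 - <<'E'
from h import *
T=dict(np.load('top.npz'));S=dict(np.load('side.npz'))
t4=[(190+a/4,140+b/4) for a,b in[(300,98),(517,213),(412,428),(187,315)]]
s4=[(270+a/5,100+b/5) for a,b in[(604,282),(310,425),(120,212),(390,93)]]
for nm,c,q in(('T',T,t4),('S',S,s4)):
    P=np.array([onz(c,u,v,.11)[:2] for u,v in q]);print(nm,P.round(4).tolist(),[np.linalg.norm(P[i]-P[(i+1)%4]).round(4) for i in range(4)],P.mean(0).round(4))
    for i in range(4):
        d=P[(i+1)%4]-P[i];print(' ang',np.degrees(np.arctan2(d[1],d[0])).round(1))
# handle corners
for u,v,n in [(538,318,'T'),(495,380,'T')]: print('bar top',onz(T,190+u/4,140+v/4,.0825).round(4))
for u,v in [(110,346),(172,412)]: print('bar side',onz(S,270+u/5,100+v/5,.0825).round(4))
for n,c in(('top',T),('side',S)):
    hsv=cv2.cvtColor(c["frame"],cv2.COLOR_RGB2HSV)
    m=((hsv[...,0]<16)&(hsv[...,1]>70)&(hsv[...,2]>60)).astype(np.uint8)
    if n=='side': m[:130]=0;m[156:]=0
    m[:,:270]=0;m[:,345:]=0
    if n=='top': m[:200]=0;m[230:]=0
    pts=cv2.findContours(m,0,1)[0];pts=max(pts,key=cv2.contourArea)[:,0]
    W=np.array([onz(c,u,v,.124)[:2] for u,v in pts],np.float32)
    r=cv2.minAreaRect(W*1000);b=cv2.boxPoints(r);print(n,r,b.tolist())
E
```

```text
T [[0.6928, 0.4638], [0.5993, 0.2881], [0.4276, 0.3705], [0.5167, 0.5503]] [np.float64(0.199), np.float64(0.1905), np.float64(0.2007), np.float64(0.1962)] [0.5591 0.4182]
 ang -118.0
 ang 154.4
 ang 63.6
 ang -26.2
S [[0.7013, 0.4621], [0.6096, 0.2861], [0.437, 0.3733], [0.5231, 0.5462]] [np.float64(0.1985), np.float64(0.1934), np.float64(0.1931), np.float64(0.1971)] [0.5678 0.4169]
 ang -117.5
 ang 153.2
 ang 63.5
 ang -25.3
bar top [0.5173 0.2709 0.0825]
bar top [0.467  0.3056 0.0825]
bar side [0.4736 0.3023 0.0825]
bar side [0.5292 0.2777 0.0825]
top ((526.04150390625, 411.48443603515625), (67.71379089355469, 16.700321197509766), 5.1507039070129395) [[491.5716857910156, 416.7613525390625], [493.0709533691406, 400.12847900390625], [560.5113525390625, 406.20751953125], [559.0120849609375, 422.84039306640625]]
side ((530.3619384765625, 404.7263488769531), (72.57780456542969, 31.497224807739258), 5.6073503494262695) [[492.7078552246094, 416.8537902832031], [495.7854919433594, 385.5072937011719], [568.0159912109375, 392.5989074707031], [564.9383544921875, 423.9454040527344]]
```

View pics/top0r.png

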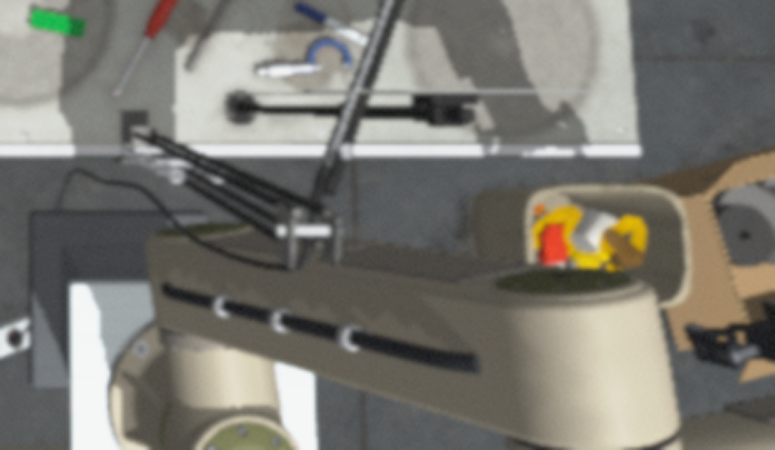

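View pics/side0l.png

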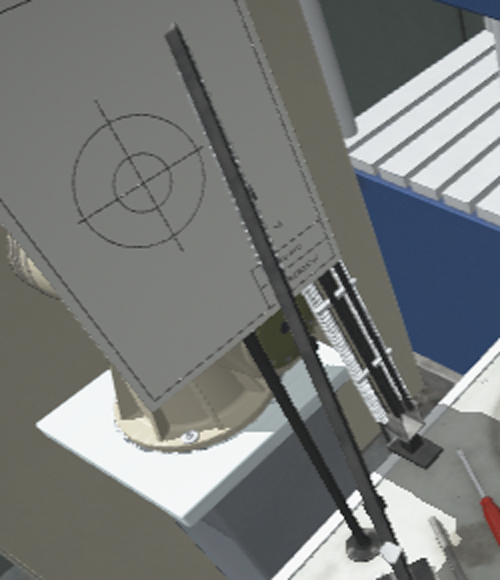

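```bash
cat > q.py <<'E'
from h import *
import json
s=sensors.get_state();st()
open('log.jsonl','a').write(json.dumps([list(map(float,s['qpos'])),list(map(float,s['eef_pos'])),list(map(float,s['tcp_rot']))])+'\n')
E
python3 q.py
python3 -m jog '0 0 -.05 0 0 0; 0 0 -.05 0 0 0;0 0 -.05 0 0 0;0 0 -.05 0 0 0;0 0 0 0 0 0;0 0 0 0 0 0' 0.0; python3 q.py
python3 -m jog '0 0 0 -.148 -.021 0; 0 0 0 -.148 -.021 0; 0 0 0 0 0 0;0 0 0 0 0 0' ; python3 q.py
```

```text
{'time': 0.1, 'qpos': [-83.1694, 17.987, 2.5832, 74.6912, 0.0005, 82.0023], 'eef_pos': [0.1471, -0.5554, 0.2525], 'tcp_rot': [-179.906, -0.0137, 14.8283], 'force': [-0.061, 0.5992, 0.292], 'opening': 0.0852}
time: 0.85
eef_pos: [0.1472, -0.5561, 0.4526]
tcp_rot: [-180.0, -0.0, 14.8]
force: [0.3, -0.2, -0.5]
opening: -0.0003
{'time': 0.85, 'qpos': [-83.1698, 21.0851, 35.2726, 104.2266, 0.0012, 82.0005], 'eef_pos': [0.1472, -0.5561, 0.4526], 'tcp_rot': [-179.9615, -0.0066, 14.8297], 'force': [0.2522, -0.201, -0.5195], 'opening': -0.0003}
time: 1.35
eef_pos: [0.1471, -0.5559, 0.4536]
tcp_rot: [163.1, 2.4, 14.5]
force: [-0.0, -0.8, 1.2]
opening: 0.0001
{'time': 1.35, 'qpos': [-83.1617, 5.2091, 12.1122, 79.8876, -0.0279, 82.0145], 'eef_pos': [0.1471, -0.5559, 0.4536], 'tcp_rot': [163.1436, 2.3563, 14.4704], 'force': [-0.0484, -0.8243, 1.2281], 'opening': 0.0001}
```

```bash
cat > kin.py <<'E'
from h import *
import json
def fit():
    D=[json.loads(l) for l in open('log.jsonl')]
    A=[];B=[];lat=[]
    for q,p,r in D:
        q=np.radians(q);c,s=np.cos(q[0]),np.sin(q[0])
        lat.append(-s*p[0]+c*p[1]);rr=c*p[0]+s*p[1]
        f=q[1]-q[2];ph=f+q[3]
        A+= [[1,0,np.sin(q[1]),np.cos(f),np.cos(ph),np.sin(f)],[0,1,np.cos(q[1]),-np.sin(f),-np.sin(ph),np.cos(f)]];B+=[rr,p[2]]
    return np.array(A),np.array(B),lat
if __name__=='__main__':
    A,B,lat=fit();print(lat)
    for cols in([0,1,2,3,4],[1,2,3,4],[0,1,2,3,4,5]):
        x,res,rk,sv=np.linalg.lstsq(A[:,cols],B,rcond=None);print(cols,x.round(4),rk,sv.round(3),np.abs(A[:,cols]@x-B).max())
E
python3 kin.py
python3 -c "
from h import *
c=cap('top');save(c,'top1.png');c=cap('side');save(c,'side1.png')"
```

```text
[np.float64(0.08000252967637109), np.float64(0.08000593708640205), np.float64(0.07986465301209011)]
[0, 1, 2, 3, 4] [0.0262 0.2799 0.4304 0.4128 0.3254] 5 [2.975 2.457 0.274 0.182 0.061] 0.012385918456564782
[1, 2, 3, 4] [0.27   0.4871 0.4201 0.3708] 4 [2.966 1.777 0.186 0.105] 0.014187273472866635
[0, 1, 2, 3, 4, 5] [-0.      0.2331  0.5185  0.4095  0.4186  0.0556] 6 [3.416 2.472 0.331 0.27  0.179 0.056] 1.1102230246251565e-15
```

View pics/top1.png

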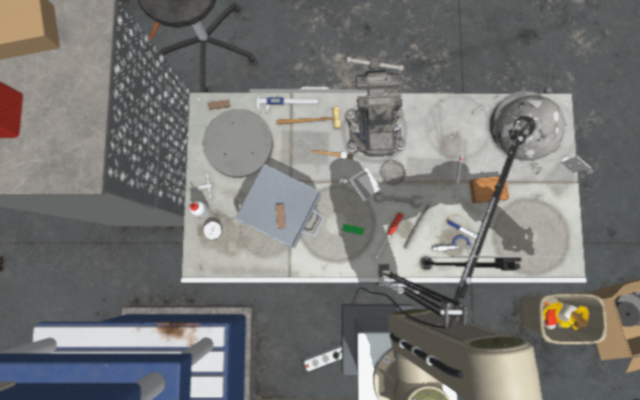

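```bash
cat >> kin.py <<'E'
from scipy.spatial.transform import Rotation as Ro
from scipy.optimize import least_squares
D1,A2,A3,A4,BB,LAT=.2331,.5185,.4095,.4186,.0556,.08
def fk(q):
    q=np.radians(q);f=q[1]-q[2];ph=f+q[3]
    r=A2*np.sin(q[1])+A3*np.cos(f)+A4*np.cos(ph)+BB*np.sin(f)
    z=D1+A2*np.cos(q[1])-A3*np.sin(f)-A4*np.sin(ph)+BB*np.cos(f)
    c,s=np.cos(q[0]),np.sin(q[0])
    p=np.array([c*r-s*LAT,s*r+c*LAT,z])
    R=Ro.from_euler('z',q[0])*Ro.from_euler('y',ph+np.pi/2)*Ro.from_euler('z',q[5])
    return p,R
def cur():
    s=sensors.get_state();return np.array(s['eef_pos']),Ro.from_euler('xyz',s['tcp_rot'],degrees=True),np.array(s['qpos'])
def ik(p,R,q0):
    # j5=0 family: least squares
    def e(q):
        qq=np.array([q[0],q[1],q[2],q[3],0,q[4]]);P,RR=fk(qq)
        return np.r_[(P-p)*10,(R.inv()*RR).as_rotvec()]
    o=least_squares(e,[q0[0],q0[1],q0[2],q0[3],q0[5]]);return np.array([*o.x[:4],0,o.x[4]]),abs(o.fun).max()
def rows(poses,start=None):
    p,R=start if start else cur()[:2]
    out=[]
    for P,RR in poses:
        t=R.inv().apply(P-p);w=(R.inv()*RR).as_rotvec()
        out.append(' '.join(f'{v:.3f}' for v in [*t,*w])+f'  |{np.linalg.norm(t)*1000:.0f}mm {np.degrees(np.linalg.norm(w)):.1f}d')
        p,R=P,RR
    print('\n'.join(out))
def jrows(q1,n):
    p,R,q0=cur();rows([fk(q0+(np.array(q1)-q0)*k/n) for k in range(1,n+1)])
E
python3 - <<'E'
from kin import *
p,R,q=cur();print(fk(q)[0]-p,np.degrees((R.inv()*fk(q)[1]).magnitude()),q)
q1=[-83.17,-10,10,20,0,82]
print(fk(q1)[0])
jrows(q1,10)
E
```

```text
[ 1.28212264e-04  1.53429059e-05 -2.86406512e-08] 0.026593939480517702 [-8.31720667e+01  5.31890728e+00  1.22652353e+01  7.98342502e+01
 -2.65939395e-02  8.20113549e+01]
[ 0.1620072  -0.67990977  0.93602698]
-0.006 0.040 -0.018 -0.126 -0.017 0.000  |44mm 7.3d
-0.006 0.042 -0.019 -0.126 -0.018 -0.000  |46mm 7.3d
-0.006 0.043 -0.020 -0.126 -0.018 -0.000  |48mm 7.3d
-0.006 0.045 -0.021 -0.126 -0.018 -0.000  |50mm 7.3d
-0.007 0.047 -0.022 -0.126 -0.018 -0.000  |52mm 7.3d
-0.007 0.049 -0.022 -0.126 -0.018 -0.000  |54mm 7.3d
-0.007 0.051 -0.022 -0.126 -0.018 -0.000  |56mm 7.3d
-0.007 0.053 -0.022 -0.126 -0.018 -0.000  |58mm 7.3d
-0.008 0.054 -0.022 -0.126 -0.018 -0.000  |59mm 7.3d
-0.008 0.056 -0.022 -0.126 -0.018 -0.000  |61mm 7.3d
```

```bash
python3 -m jog '-.006 .04 -.018 -.126 -.0175 0;-.006 .042 -.019 -.126 -.0175 0;-.006 .043 -.02 -.126 -.0175 0;-.006 .045 -.021 -.126 -.0175 0;-.007 .047 -.022 -.126 -.0175 0;-.007 .049 -.022 -.126 -.0175 0;-.007 .051 -.022 -.126 -.0175 0;-.007 .053 -.022 -.126 -.0175 0;-.008 .054 -.022 -.126 -.0175 0;-.008 .056 -.022 -.126 -.0175 0;0 0 0 0 0 0'; python3 q.py
python3 - <<'E'
from kin import *
p,R,q=cur()
# handle target: cabinet x heading 62.5; want tool x along it -> yaw 62.5 or -117.5; j6=j1+180-yaw
n=21
print(fk([22,*q[1:4],0,0]))
jrows([22,-10,10,20,0,82],n)
E
```

```text
time: 2.82
eef_pos: [0.161, -0.6776, 0.9432]
tcp_rot: [89.4, 8.0, 6.8]
force: [-0.4, 0.7, 0.8]
opening: -0.0002
{'time': 2.825, 'qpos': [-83.3308, -10.1271, 10.3004, 19.7961, 0.2418, 82.0437], 'eef_pos': [0.161, -0.6776, 0.9432], 'tcp_rot': [89.3625, 7.9585, 6.8227], 'force': [-0.4018, 0.6952, 0.8236], 'opening': -0.0002}
(array([0.61140967, 0.33330832, 0.94316248]), Rotation.from_matrix(array([[ 1.02170805e-02, -3.74606593e-01,  9.27127559e-01],
                            [ 4.12796848e-03,  9.27183855e-01,  3.74583849e-01],
                            [-9.99939284e-01,  2.77555756e-17,  1.10194763e-02]])))
0.059 0.008 -0.009 -0.011 0.083 0.001  |60mm 4.8d
0.060 0.008 -0.010 -0.012 0.087 0.001  |61mm 5.0d
0.060 0.008 -0.010 -0.012 0.087 0.001  |61mm 5.0d
0.060 0.008 -0.010 -0.012 0.087 0.001  |61mm 5.0d
0.060 0.008 -0.010 -0.012 0.087 0.001  |61mm 5.0d
0.060 0.008 -0.010 -0.012 0.087 0.001  |61mm 5.0d
0.060 0.008 -0.010 -0.012 0.087 0.001  |61mm 5.0d
0.060 0.008 -0.010 -0.012 0.087 0.001  |61mm 5.0d
0.060 0.008 -0.010 -0.012 0.087 0.001  |61mm 5.0d
0.060 0.008 -0.010 -0.012 0.087 0.000  |61mm 5.0d
0.060 0.008 -0.010 -0.012 0.087 0.000  |61mm 5.0d
0.060 0.008 -0.010 -0.012 0.087 0.000  |61mm 5.0d
0.060 0.008 -0.010 -0.012 0.087 0.000  |61mm 5.0d
0.060 0.008 -0.010 -0.012 0.087 0.000  |61mm 5.0d
0.060 0.008 -0.010 -0.012 0.087 0.000  |61mm 5.0d
0.060 0.008 -0.010 -0.012 0.087 0.000  |61mm 5.0d
0.060 0.008 -0.010 -0.012 0.087 0.000  |61mm 5.0d
0.060 0.008 -0.010 -0.012 0.087 0.000  |61mm 5.0d
0.060 0.008 -0.010 -0.012 0.087 0.000  |61mm 5.0d
0.060 0.008 -0.010 -0.012 0.087 0.000  |61mm 5.0d
0.060 0.008 -0.010 -0.012 0.087 -0.000  |61mm 5.0d
```

```bash
python3 -m jog '.06 .008 -.01 -.012 .087 0;.06 .008 -.01 -.012 .087 0;.06 .008 -.01 -.012 .087 0;.06 .008 -.01 -.012 .087 0;.06 .008 -.01 -.012 .087 0;.06 .008 -.01 -.012 .087 0;.06 .008 -.01 -.012 .087 0;.06 .008 -.01 -.012 .087 0;.06 .008 -.01 -.012 .087 0;.06 .008 -.01 -.012 .087 0;.06 .008 -.01 -.012 .087 0;.06 .008 -.01 -.012 .087 0;.06 .008 -.01 -.012 .087 0;.06 .008 -.01 -.012 .087 0;.06 .008 -.01 -.012 .087 0;.06 .008 -.01 -.012 .087 0;.06 .008 -.01 -.012 .087 0;.06 .008 -.01 -.012 .087 0;.06 .008 -.01 -.012 .087 0;.06 .008 -.01 -.012 .087 0'; python3 q.py
python3 - <<'E'
from kin import *
p,R,q=cur()
# gap point: bar center shifted +x cabinet by 18mm
th=np.radians(62.7);cx=np.array([np.cos(th),np.sin(th)])
bar=np.array([.497,.289])
g=bar+cx*.018
for yaw in(62.7,-117.3):
  for P in ([*g,.16],[*g,.085],[*(g-.115*cx),.085]):
    RR=Ro.from_euler('xyz',[180,0,yaw],degrees=True)
    print(yaw,P,ik(np.array(P),RR,[22,20,0,80,0,180-yaw+22 if yaw>0 else 22+180-yaw-360]))
E
```

```text
time: 5.32
eef_pos: [0.6328, 0.2907, 0.9262]
tcp_rot: [90.4, 7.9, 107.8]
force: [0.9, 0.4, 0.1]
opening: -0.0002
{'time': 5.325, 'qpos': [18.3221, -10.5957, 8.4689, 19.4633, -0.6201, 82.1459], 'eef_pos': [0.6328, 0.2907, 0.9262], 'tcp_rot': [90.4024, 7.8582, 107.757], 'force': [0.8801, 0.4419, 0.1395], 'opening': -0.0002}
62.7 [np.float64(0.5052556919807176), np.float64(0.3049951101877891), 0.16] (array([ 23.32646123,  21.99926237,  -4.83605766,  63.16467997,
         0.        , 140.62646123]), np.float64(1.62485708221638e-08))
62.7 [np.float64(0.5052556919807176), np.float64(0.3049951101877891), 0.085] (array([ 23.32646119,  25.35353459, -11.01591291,  53.6305525 ,
         0.        , 140.62646119]), np.float64(1.176836406102666e-13))
62.7 [np.float64(0.4525109932150214), np.float64(0.20280412843246995), 0.085] (array([ 14.85664216,  16.1679101 , -24.96466354,  48.86742637,
         0.        , 132.15664216]), np.float64(1.8068463392140188e-11))
-117.3 [np.float64(0.5052556919807176), np.float64(0.3049951101877891), 0.16] (array([ 23.32646123,  21.99926237,  -4.83605766,  63.16467997,
         0.        , -39.37353877]), np.float64(1.6273779268605182e-08))
-117.3 [np.float64(0.5052556919807176), np.float64(0.3049951101877891), 0.085] (array([ 23.32646119,  25.35353459, -11.01591291,  53.6305525 ,
         0.        , -39.37353881]), np.float64(1.27675647831893e-13))
-117.3 [np.float64(0.4525109932150214), np.float64(0.20280412843246995), 0.085] (array([ 14.85664216,  16.1679101 , -24.96466354,  48.86742637,
         0.        , -47.84335784]), np.float64(1.7705281685209684e-11))
```

```bash
python3 - <<'E'
from kin import *
p,R,q=cur()
q1,e=ik(np.array([.500,.300,.24]),Ro.from_euler('xyz',[180,0,62.7],degrees=True),[23,20,0,80,0,140]);print(q1,e,fk(q1)[0])
jrows(q1,17)
E
```

```text
[ 23.07796747  19.06883889   2.35073036  73.28189147   0.
 140.37796747] 1.901479945720652e-08 [0.5  0.3  0.24]
0.013 -0.048 0.020 0.090 0.025 0.059  |54mm 6.3d
0.007 -0.048 0.021 0.092 0.009 0.059  |52mm 6.3d
0.004 -0.047 0.021 0.092 0.004 0.059  |51mm 6.3d
0.002 -0.045 0.021 0.092 -0.002 0.058  |50mm 6.2d
-0.001 -0.044 0.022 0.092 -0.008 0.058  |49mm 6.2d
-0.003 -0.043 0.022 0.091 -0.013 0.057  |48mm 6.2d
-0.005 -0.041 0.022 0.090 -0.019 0.057  |47mm 6.2d
-0.008 -0.039 0.022 0.089 -0.025 0.057  |46mm 6.2d
-0.009 -0.037 0.022 0.087 -0.030 0.056  |44mm 6.2d
-0.011 -0.035 0.022 0.085 -0.036 0.056  |43mm 6.2d
-0.013 -0.033 0.022 0.082 -0.041 0.056  |42mm 6.2d
-0.014 -0.031 0.022 0.080 -0.046 0.055  |41mm 6.2d
-0.015 -0.029 0.021 0.077 -0.051 0.055  |39mm 6.2d
-0.016 -0.027 0.021 0.073 -0.056 0.055  |38mm 6.1d
-0.017 -0.025 0.020 0.069 -0.061 0.055  |37mm 6.1d
-0.018 -0.023 0.020 0.065 -0.065 0.055  |35mm 6.1d
-0.018 -0.021 0.019 0.061 -0.069 0.055  |34mm 6.1d
```

```bash
python3 -m jog '.013 -.048 .02 .09 .025 .059;.007 -.048 .021 .092 .009 .059;.004 -.047 .021 .092 .004 .059;.002 -.045 .021 .092 -.002 .058;-.001 -.044 .022 .092 -.008 .058;-.003 -.043 .022 .091 -.013 .057;-.005 -.041 .022 .09 -.019 .057;-.008 -.039 .022 .089 -.025 .057;-.009 -.037 .022 .087 -.03 .056;-.011 -.035 .022 .085 -.036 .056;-.013 -.033 .022 .082 -.041 .056;-.014 -.031 .022 .08 -.046 .055;-.015 -.029 .021 .077 -.051 .055;-.016 -.027 .021 .073 -.056 .055;-.017 -.025 .02 .069 -.061 .055;-.018 -.023 .02 .065 -.065 .055;-.018 -.021 .019 .061 -.069 .055;0 0 0 0 0 0'; python3 q.py
python3 - <<'E'
from kin import *
p,R,q=cur()
RR=Ro.from_euler('xyz',[180,0,62.7],degrees=True)
rows([(np.array([.5,.3,.2]),RR)])
for n in('top','side'):
    c=cap(n);save(c,n+'2.png')
    print(n,'tip expected',proj(c,p+R.apply([0,0,.022])).round(1))
    print('gap/bar',proj(c,[.497,.289,.0825]).round(1))
E
```

```text
time: 7.58
eef_pos: [0.503, 0.2989, 0.2405]
tcp_rot: [-179.9, 0.2, 62.6]
force: [0.7, 0.1, -0.2]
opening: 0.0002
{'time': 7.575, 'qpos': [22.8891, 19.4605, 2.9822, 73.7356, -0.0603, 140.3284], 'eef_pos': [0.503, 0.2989, 0.2405], 'tcp_rot': [-179.9098, 0.2031, 62.561], 'force': [0.7406, 0.0914, -0.2436], 'opening': 0.0002}
-0.000 -0.003 0.041 -0.002 0.004 -0.002  |41mm 0.3d
top tip expected [315.4 220.4]
gap/bar [318.9 225.7]
side tip expected [298.6 137.2]
gap/bar [296.6 175.3]
```

View pics/top2.png

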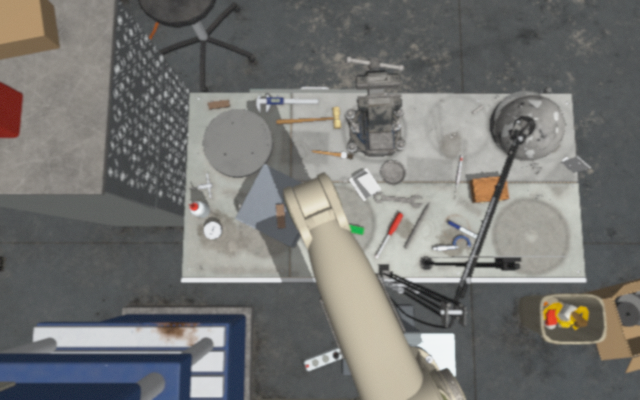

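View pics/side2.png

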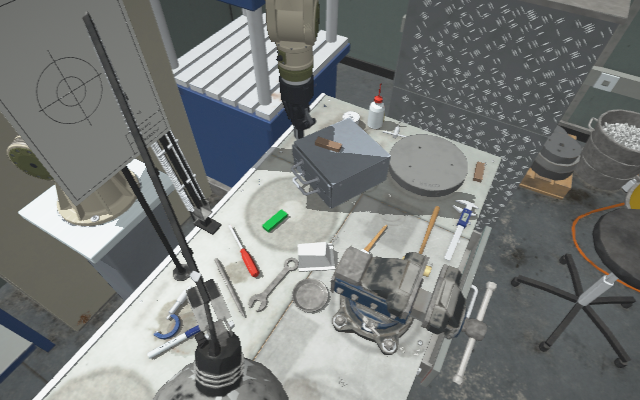

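```bash
python3 - <<'E'
from kin import *
c=dict(np.load('side.npz'));save(c,'side2c.png',(270,350,80,220),5)
E
```

```text
(no output)
```

View pics/side2c.png

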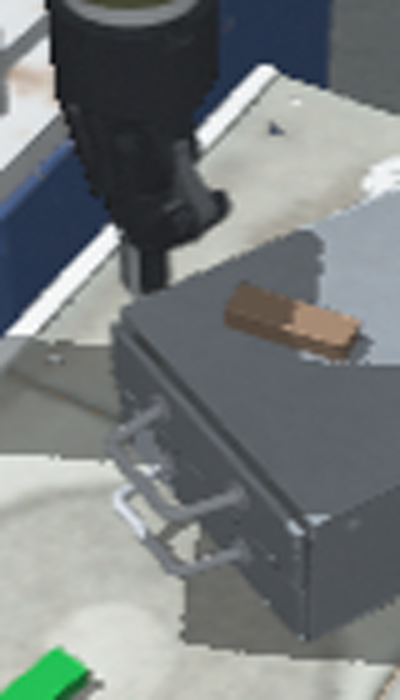

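```bash
python3 - <<'E'
from kin import *
S=dict(np.load('side.npz'));T=dict(np.load('top.npz'))
f=lambda a,b,z:onz(S,270+(a+.5)/5-.5,80+(b+.5)/5-.5,z)[:2].round(4)
print('bar',f(112,440,.0825),f(175,512,.0825),f(143,476,.0825))
print('stone top',[f(*p,.124).tolist() for p in[(243,283),(360,322),(345,347),(226,310)]])
print('drawer front top corners',f(114,326,.1035),f(303,538,.1035))
print('cab top corners',f(122,312,.11),f(310,524,.11))
# ring: top half-pixel
g=lambda a,b,z:onz(T,190+(a+.5)/4-.5,140+(b+.5)/4-.5,z)[:2].round(4)
print('T corners',[g(*p,.11).tolist() for p in[(300,98),(517,213),(412,428),(187,315)]])
print('T bar outer',g(534,325,.0825),g(500,382,.0825))
E
```

```text
bar [0.4703 0.3075] [0.5289 0.2792] [0.4998 0.293 ]
stone top [[0.4917, 0.4179], [0.565, 0.4232], [0.5672, 0.4011], [0.4947, 0.3935]]
drawer front top corners [0.4344 0.3682] [0.6067 0.282 ]
cab top corners [0.4361 0.3747] [0.6077 0.2874]
T corners [[0.6941, 0.4651], [0.6005, 0.2893], [0.4288, 0.3717], [0.5179, 0.5516]]
T bar outer [0.5128 0.2754] [0.4666 0.3028]
```

```bash
python3 - <<'E'
from kin import *
RR=Ro.from_euler('xyz',[180,0,63],degrees=True)
rows([(np.array([.5085,.3097,.2405]),RR),(np.array([.5085,.3097,.131]),RR)])
E
```

```text
0.011 -0.001 0.003 0.004 -0.003 -0.007  |11mm 0.5d
0.000 -0.000 0.109 0.000 0.000 0.000  |109mm 0.0d
```

```bash
python3 -m jog '.011 -.001 .0 .003 -.003 -.007;0 0 .04 0 0 0;0 0 .04 0 0 0;0 0 .03 0 0 0;0 0 0 0 0 0;0 0 0 0 0 0'; python3 q.py
python3 - <<'E'
from kin import *
c=cap('side');save(c,'side3c.png',(270,350,80,220),5)
E
```

```text
time: 8.43
eef_pos: [0.5088, 0.3099, 0.1356]
tcp_rot: [179.9, -0.1, 62.9]
force: [0.4, 0.3, 0.4]
opening: -0.0002
{'time': 8.425, 'qpos': [23.6473, 23.4221, -6.2966, 60.1302, -0.037, 140.6997], 'eef_pos': [0.5088, 0.3099, 0.1356], 'tcp_rot': [179.8757, -0.0935, 62.9477], 'force': [0.4117, 0.2701, 0.416], 'opening': -0.0002}
```

View pics/side3c.png

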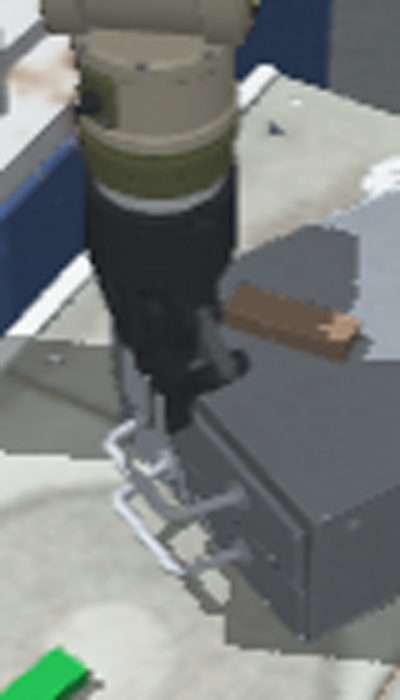

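```bash
python3 -m jog '0 0 .02 0 0 0;0 0 .02 0 0 0;0 0 .013 0 0 0;0 0 0 0 0 0'; python3 q.py
python3 - <<'E'
from kin import *
c=cap('side');save(c,'side4c.png',(270,350,80,220),5)
E
```

```text
time: 8.98
eef_pos: [0.5075, 0.3091, 0.0808]
tcp_rot: [180.0, 0.1, 62.9]
force: [-0.7, -0.6, -0.3]
opening: -0.0001
{'time': 8.975, 'qpos': [23.6268, 26.0071, -10.6239, 53.4031, -0.0386, 140.6991], 'eef_pos': [0.5075, 0.3091, 0.0808], 'tcp_rot': [179.9917, 0.0508, 62.9277], 'force': [-0.6506, -0.5822, -0.3381], 'opening': -0.0001}
```

View pics/side4c.png

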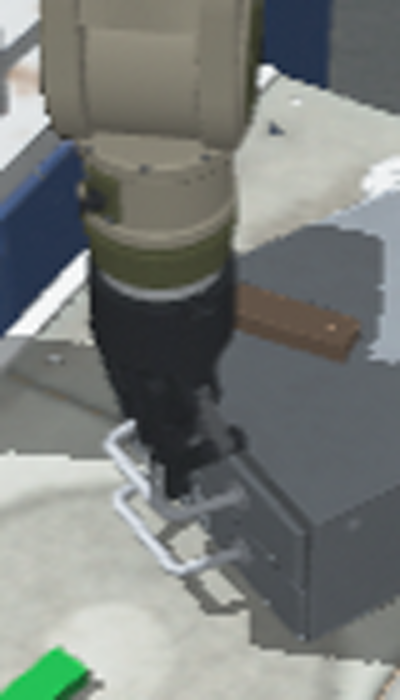

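```bash
python3 -m jog '-.012 0 0 0 0 0;-.012 0 0 0 0 0;-.012 0 0 0 0 0;-.012 0 0 0 0 0'; python3 q.py;  python3 -m jog '-.012 0 0 0 0 0;-.012 0 0 0 0 0;-.012 0 0 0 0 0;-.012 0 0 0 0 0'; python3 q.py
python3 - <<'E'
from kin import *
for n in('side','top'):
  c=cap(n);save(c,n+'5.png')
E
```

```text
time: 9.52
eef_pos: [0.4858, 0.2657, 0.0814]
tcp_rot: [179.9, -0.0, 62.9]
force: [1.6, 2.1, 1.0]
opening: 0.0003
{'time': 9.525, 'qpos': [20.3839, 21.9611, -16.9559, 51.0148, -0.0402, 137.4767], 'eef_pos': [0.4858, 0.2657, 0.0814], 'tcp_rot': [179.9242, -0.0232, 62.9071], 'force': [1.6293, 2.1399, 0.9651], 'opening': 0.0003}
time: 10.02
eef_pos: [0.4635, 0.2229, 0.0808]
tcp_rot: [180.0, 0.0, 62.9]
force: [2.3, 1.2, 0.8]
opening: 0.0003
{'time': 10.025, 'qpos': [16.7607, 18.2464, -22.6674, 49.0996, -0.0416, 133.8395], 'eef_pos': [0.4635, 0.2229, 0.0808], 'tcp_rot': [179.9809, 0.0392, 62.9212], 'force': [2.3461, 1.215, 0.7702], 'opening': 0.0003}
```

View pics/side5.png

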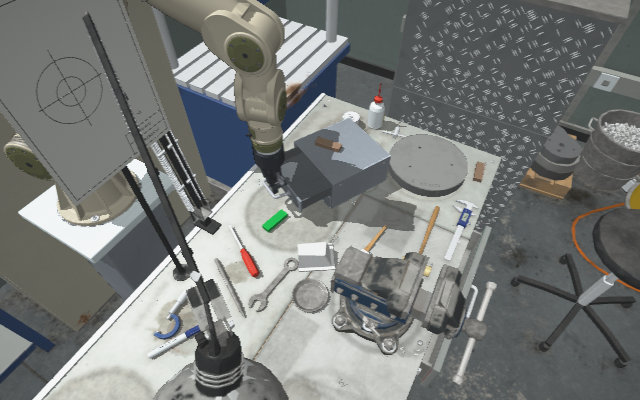

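View pics/top5.png

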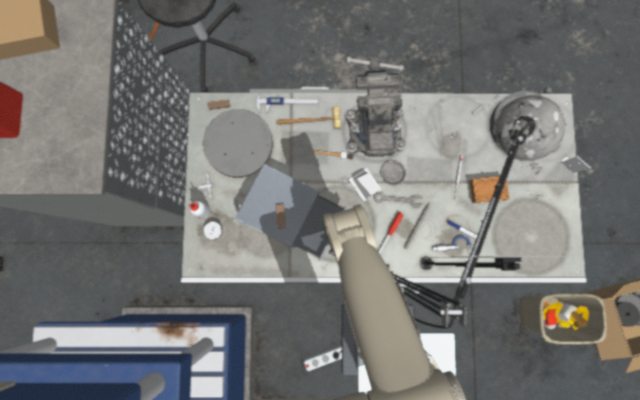

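```bash
python3 -m jog '-.01 0 0 0 0 0;-.01 0 0 0 0 0;-.005 0 0 0 0 0';  python3 -m jog '-.005 0 0 0 0 0;-.003 0 0 0 0 0;-.003 0 0 0 0 0'; python3 q.py
```

```text
time: 10.5
eef_pos: [0.4534, 0.2042, 0.0808]
tcp_rot: [-179.9, -0.5, 63.0]
force: [7.0, 23.4, -12.4]
opening: 0.0003
time: 10.88
eef_pos: [0.4532, 0.2036, 0.0813]
tcp_rot: [-179.8, -1.7, 63.3]
force: [17.2, 56.2, -30.6]
opening: 0.0003
{'time': 10.875, 'qpos': [14.1074, 15.7231, -26.2296, 47.0904, 1.4454, 130.8003], 'eef_pos': [0.4532, 0.2036, 0.0813], 'tcp_rot': [-179.78, -1.7193, 63.3159], 'force': [17.2205, 56.2002, -30.5597], 'opening': 0.0003}
```

```bash
python3 -m jog '.01 0 0 0 0 0;.014 0 0 0 0 0;0 0 0 0 0 0'; python3 q.py; python3 -m jog '0 0 -.03 0 0 0;0 0 -.05 0 0 0;0 0 -.05 0 0 0;0 0 -.03 0 0 0;0 0 0 0 0 0'; python3 q.py
python3 - <<'E'
from kin import *
for n in('side','top'):
  c=cap(n)
  save(c,n+'6c.png',(240,400,90,230) if n=='side' else (220,380,140,280),5)
E
```

```text
time: 11.25
eef_pos: [0.4584, 0.2129, 0.0806]
tcp_rot: [180.0, 0.1, 63.0]
force: [-0.2, 0.1, 0.3]
opening: -0.0
{'time': 11.25, 'qpos': [15.8597, 17.4219, -23.8928, 48.739, -0.0935, 132.9047], 'eef_pos': [0.4584, 0.2129, 0.0806], 'tcp_rot': [179.9757, 0.1051, 62.9551], 'force': [-0.2472, 0.0615, 0.3197], 'opening': -0.0}
time: 11.88
eef_pos: [0.4595, 0.2125, 0.2433]
tcp_rot: [179.8, -0.1, 62.9]
force: [-0.5, 0.3, 0.1]
opening: -0.0
{'time': 11.875, 'qpos': [15.7775, 10.3349, -8.7364, 70.6878, -0.0818, 132.9061], 'eef_pos': [0.4595, 0.2125, 0.2433], 'tcp_rot': [179.7679, -0.1041, 62.8714], 'force': [-0.4746, 0.2839, 0.1129], 'opening': -0.0}
```

View pics/side6c.png

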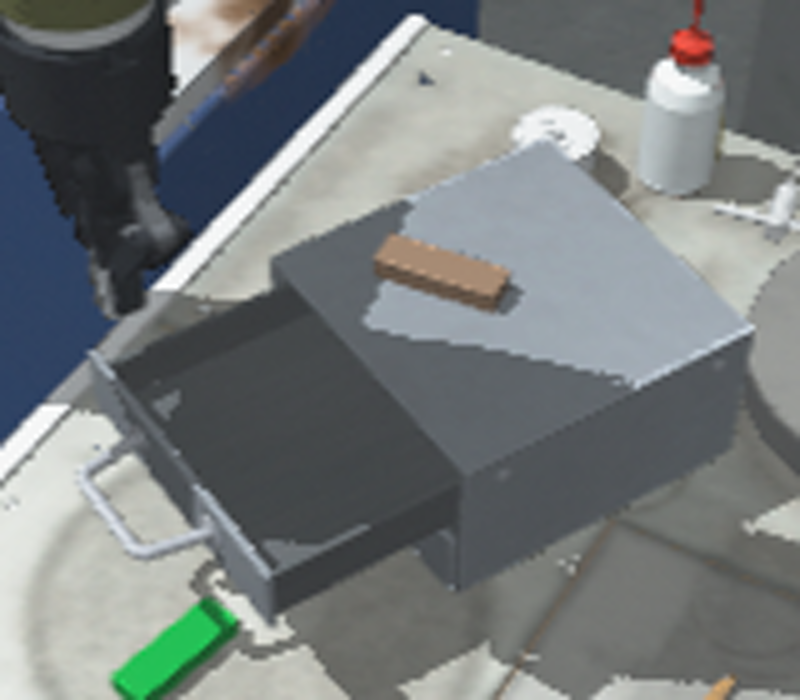

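View pics/top6c.png

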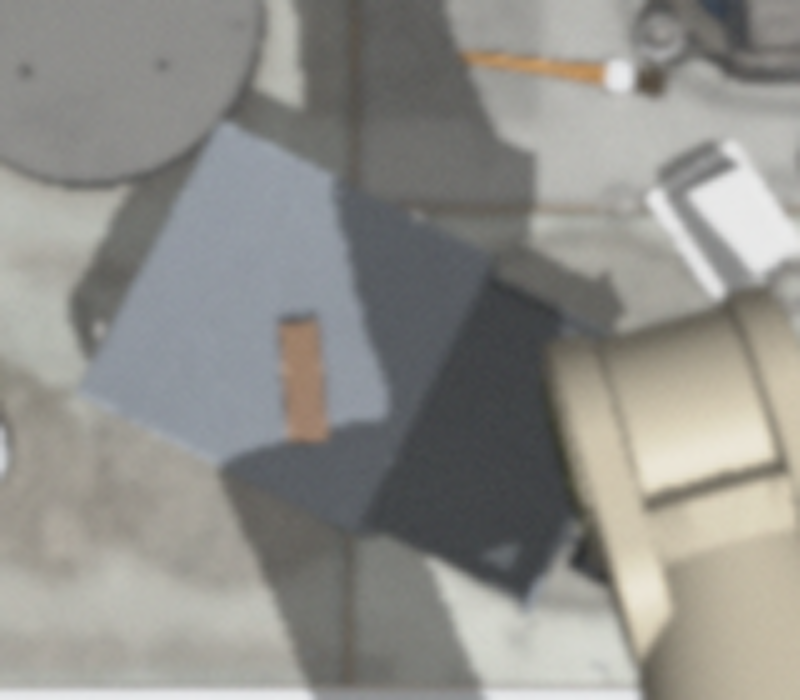

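```bash
python3 - <<'E'
from kin import *
S=dict(np.load('side.npz'));T=dict(np.load('top.npz'))
f=lambda a,b,z:onz(S,240+(a+.5)/5-.5,90+(b+.5)/5-.5,z)[:2]
a,b=f(273,262,.11),f(461,477,.11)
c,d=f(91,353,.1035),f(272,578,.1035)
y=(a-b)/np.linalg.norm(a-b);x=np.array([y[1],-y[0]])
print(a,b,np.linalg.norm(a-b),'xdir',np.degrees(np.arctan2(x[1],x[0])))
print('panel out',(a-c)@x,(b-d)@x,c,d,np.linalg.norm(c-d), 'bar',[((a+b)/2-f(*p,.0825))@x for p in[(80,475),(142,552)]])
P=np.array([f(*p,.124) for p in[(393,236),(511,270),(494,308),(376,262)]]);print('stone S',P.round(4).tolist(),P.mean(0))
P=np.array([f(*p,.124) for p in[(393,236),(511,270),(497,296),(376,262)]]);print('stone S',P.round(4).tolist(),P.mean(0))
g=lambda a,b,z:onz(T,220+(a+.5)/5-.5,140+(b+.5)/5-.5,z)[:2]
P=np.array([g(*p,.124) for p in[(280,322),(316,318),(328,440),(290,442)]]);print('stone T',P.round(4).tolist(),P.mean(0))
P=np.array([g(*p,.11) for p in[(225,122),(492,262),(365,532),(83,390)]]);print('cab T',P.round(4).tolist(),P.mean(0))
E
```

```text
[0.43660034 0.37502794] [0.60915098 0.28579498] 0.19425819139462605 xdir 62.65467546011101
panel out 0.11979578792229537 0.115551249856673 [0.38440028 0.26715615] [0.55620148 0.18308927] 0.1912665487155579 bar [np.float64(0.15983734525242513), np.float64(0.15684200274369023)]
stone S [[0.493, 0.4157], [0.5647, 0.425], [0.5708, 0.3931], [0.4955, 0.3921]] [0.53100416 0.40646371]
stone S [[0.493, 0.4157], [0.5647, 0.425], [0.5678, 0.4024], [0.4955, 0.3921]] [0.53024207 0.40878174]
stone T [[0.5626, 0.4262], [0.5652, 0.4034], [0.4879, 0.3948], [0.4866, 0.4187]] [0.52555985 0.4107727 ]
cab T [[0.6945, 0.4652], [0.6034, 0.2921], [0.4308, 0.3718], [0.5204, 0.5522]] [0.56224356 0.42032965]
```

```bash
python3 - <<'E'
from kin import *
q1,e=ik(np.array([.5285,.4095,.24]),Ro.from_euler('xyz',[180,0,187],degrees=True),[31,20,0,80,0,24]);print(q1,e)
jrows(q1,12)
E
```

```text
[30.89749914 29.01179265 17.40324013 78.39144748  0.         23.89749914] 2.017148892363707e-08
0.017 0.001 -0.002 0.001 0.001 -0.181  |17mm 10.3d
0.017 0.004 -0.002 -0.000 0.000 -0.181  |17mm 10.3d
0.016 0.006 -0.001 -0.000 0.000 -0.181  |17mm 10.3d
0.015 0.009 -0.001 -0.000 0.000 -0.181  |17mm 10.3d
0.014 0.011 -0.000 -0.000 -0.000 -0.181  |17mm 10.3d
0.012 0.013 -0.000 -0.000 -0.000 -0.181  |18mm 10.3d
0.010 0.014 0.000 -0.000 -0.000 -0.181  |18mm 10.3d
0.008 0.016 0.001 -0.000 -0.000 -0.181  |18mm 10.3d
0.006 0.017 0.001 -0.000 -0.000 -0.181  |18mm 10.3d
0.004 0.018 0.001 -0.000 -0.000 -0.181  |18mm 10.3d
0.001 0.018 0.002 -0.000 -0.000 -0.181  |18mm 10.3d
-0.001 0.018 0.002 -0.000 -0.000 -0.181  |18mm 10.3d
```

```bash
python3 -m jog '.017 .001 -.002 0 0 -.181;.017 .004 -.002 0 0 -.181;.016 .006 -.001 0 0 -.181;.015 .009 -.001 0 0 -.181;.014 .011 0 0 0 -.181;.012 .013 0 0 0 -.181;.01 .014 0 0 0 -.181;.008 .016 .001 0 0 -.181;.006 .017 .001 0 0 -.181;.004 .018 .001 0 0 -.181;.001 .018 .002 0 0 -.181;-.001 .018 .002 0 0 -.181;0 0 0 0 0 0;0 0 0 0 0 0' .06 40; python3 q.py
python3 - <<'E'
from kin import *
rows([(np.array([.5285,.4095,.16]),Ro.from_euler('xyz',[180,0,187],degrees=True))])
c=cap('side');save(c,'side7c.png',(260,400,50,190),5)
p,R,q=cur()
for dy in(-.03,0,.03):print(proj(c,p+R.apply([0,dy,.022])))
E
```

```text
time: 13.72
eef_pos: [0.5293, 0.4099, 0.2383]
tcp_rot: [-179.9, -0.1, -172.8]
force: [-0.5, 0.1, -0.3]
opening: 0.0599
{'time': 13.725, 'qpos': [30.9152, 29.299, 17.6292, 78.5096, -0.0603, 23.7281], 'eef_pos': [0.5293, 0.4099, 0.2383], 'tcp_rot': [-179.8726, -0.14, -172.813], 'force': [-0.5206, 0.0858, -0.3195], 'opening': 0.0599}
0.001 -0.000 0.078 -0.002 -0.002 0.003  |78mm 0.3d
[324.9286817  123.33837266]
[329.19327391 116.49874731]
[333.31658669 109.88570831]
```

View pics/side7c.png

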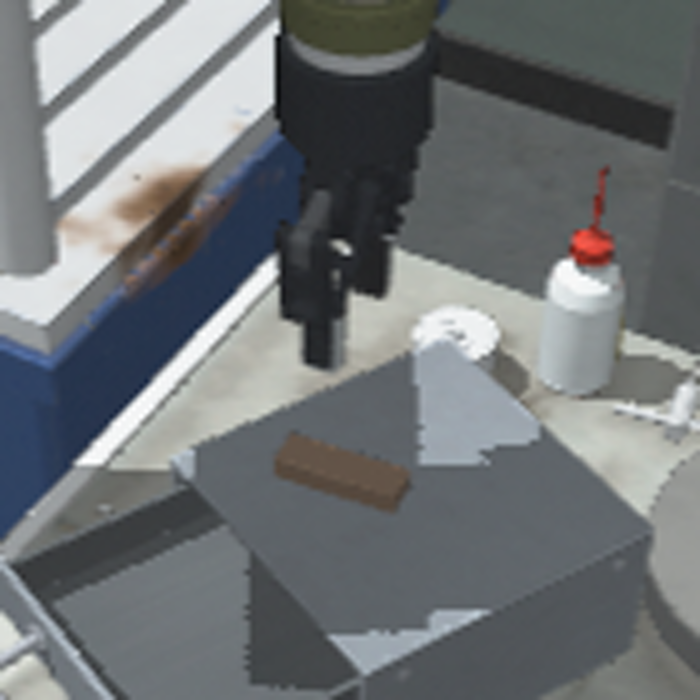

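```bash
python3 -m jog '.001 0 .035 0 0 0;0 0 .035 0 0 0;0 0 .015 0 0 0;0 0 0 0 0 0'; python3 q.py; python3 - <<'E'
from kin import *
c=cap('side');save(c,'side8c.png',(260,400,50,190),5)
E
```

```text
time: 14.28
eef_pos: [0.5283, 0.4098, 0.1539]
tcp_rot: [-179.9, -0.1, -172.7]
force: [-0.4, 0.8, -0.8]
opening: 0.0601
{'time': 14.275, 'qpos': [30.9442, 30.8034, 8.2116, 67.5575, -0.0412, 23.6465], 'eef_pos': [0.5283, 0.4098, 0.1539], 'tcp_rot': [-179.9025, -0.1201, -172.7024], 'force': [-0.3696, 0.7957, -0.7596], 'opening': 0.0601}
```

View pics/side8c.png

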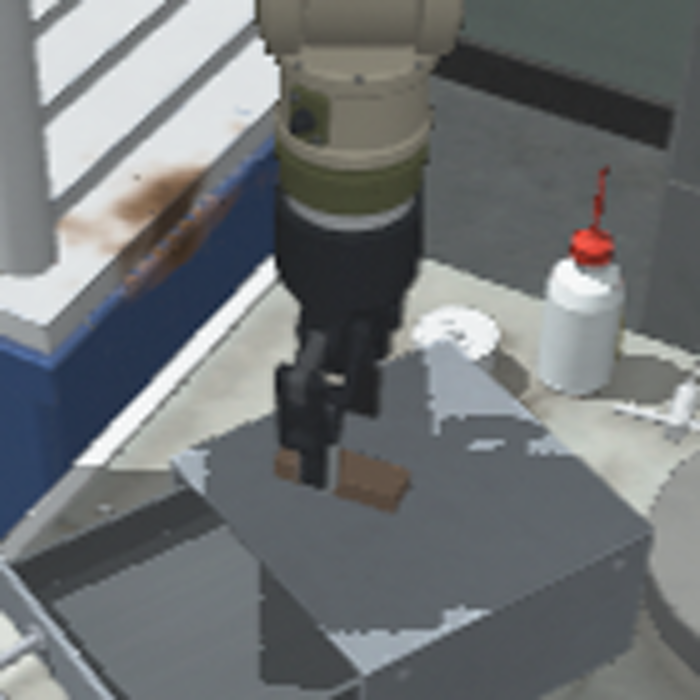

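```bash
python3 -m jog '0 0 .01 0 0 0;0 0 .009 0 0 0;0 0 0 0 0 0'; python3 q.py; python3 - <<'E'
from kin import *
c=cap('side');save(c,'side9c.png',(260,400,50,190),5)
E
```

```text
time: 14.7
eef_pos: [0.5283, 0.4103, 0.1348]
tcp_rot: [-179.9, -0.1, -172.6]
force: [-0.3, -0.1, 1.3]
opening: 0.0601
{'time': 14.7, 'qpos': [30.9837, 31.4114, 6.4744, 65.1736, -0.0396, 23.6128], 'eef_pos': [0.5283, 0.4103, 0.1348], 'tcp_rot': [-179.9194, -0.0855, -172.6292], 'force': [-0.3173, -0.1474, 1.2618], 'opening': 0.0601}
```

View pics/side9c.png

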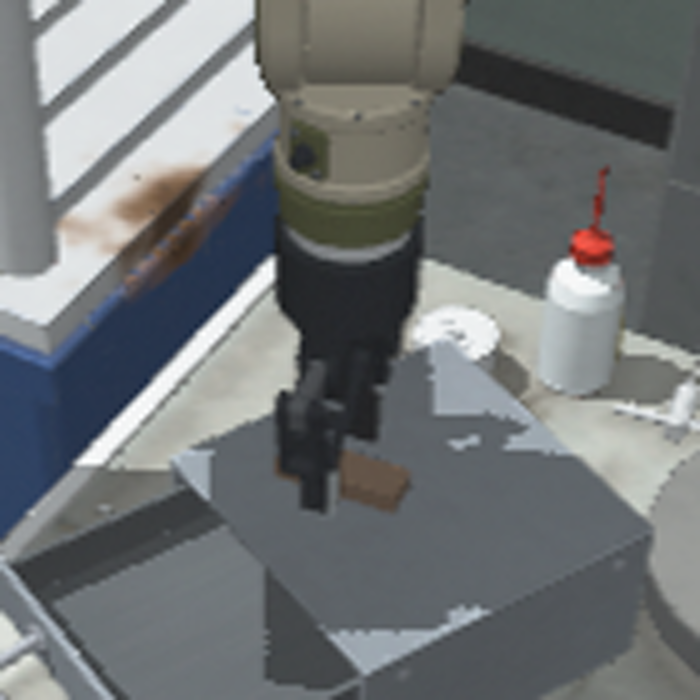

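```bash
python3 - <<'E'
from kin import *
c=dict(np.load('side.npz'))
p,R,q=cur()
for y in(.03,.0445,-.03,-.0445):
  for d in(.01,.016,.022):
    u=proj(c,p+R.apply([0,y,d]));print(y,d,((u-[260,50])*5+2).round(0))
E
```

```text
0.03 0.01 [362. 428.]
0.03 0.016 [362. 436.]
0.03 0.022 [361. 444.]
0.0445 0.01 [371. 413.]
0.0445 0.016 [371. 421.]
0.0445 0.022 [370. 428.]
-0.03 0.01 [323. 495.]
-0.03 0.016 [323. 503.]
-0.03 0.022 [322. 511.]
-0.0445 0.01 [313. 512.]
-0.0445 0.016 [313. 520.]
-0.0445 0.022 [313. 528.]
```

```bash
python3 -m jog '0 0 .002 0 0 0;0 0 0 0 0 0;0 0 0 0 0 0;0 0 0 0 0 0' 0 30;python3 -m jog '0 0 0 0 0 0;0 0 0 0 0 0;0 0 0 0 0 0;0 0 0 0 0 0' 0 40; python3 q.py; python3 - <<'E'
from kin import *
c=cap('side');save(c,'side10c.png',(260,400,50,190),5)
E
```

```text
time: 15.25
eef_pos: [0.529, 0.4107, 0.1339]
tcp_rot: [-180.0, 0.0, -172.6]
force: [-0.0, 0.6, 0.6]
opening: 0.0239
time: 15.75
eef_pos: [0.529, 0.4107, 0.1339]
tcp_rot: [-180.0, 0.0, -172.6]
force: [-0.3, -0.0, 4.0]
opening: 0.024
{'time': 15.75, 'qpos': [30.9831, 31.4269, 6.3775, 64.9435, -0.0365, 23.61], 'eef_pos': [0.529, 0.4107, 0.1339], 'tcp_rot': [-179.9694, 0.0211, -172.6268], 'force': [-0.3492, -0.0075, 4.0201], 'opening': 0.024}
```

View pics/side10c.png

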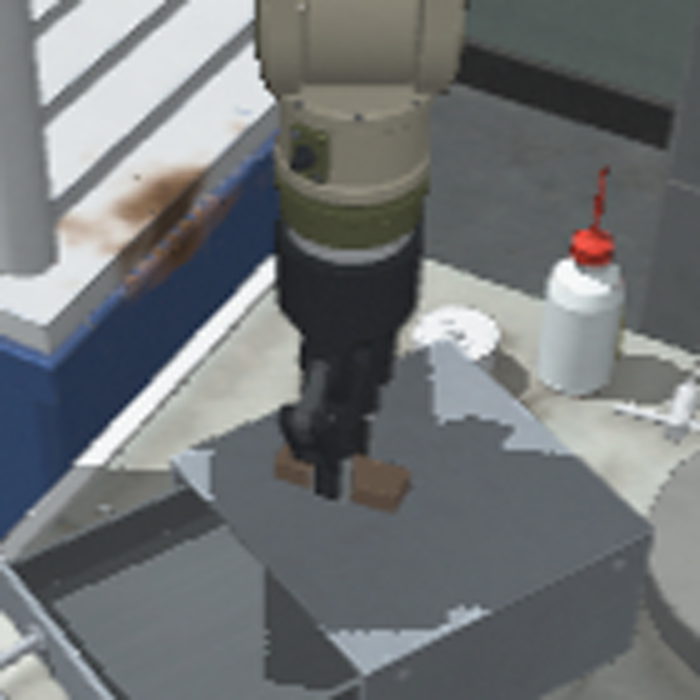

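```bash
python3 -m jog '0 0 -.01 0 0 0;0 0 -.02 0 0 0;0 0 -.03 0 0 0;0 0 0 0 0 0' 0 50; python3 q.py; python3 - <<'E'
from kin import *
c=cap('side');save(c,'side11c.png',(260,400,50,190),5)
q1,e=ik(np.array([.4935,.2777,.19]),Ro.from_euler('xyz',[180,0,153],degrees=True),[21,20,0,80,0,48]);print(q1,e)
jrows(q1,8)
E
```

```text
time: 16.3
eef_pos: [0.53, 0.4114, 0.1963]
tcp_rot: [179.9, 0.2, -172.6]
force: [0.4, 0.2, -1.4]
opening: 0.0235
{'time': 16.3, 'qpos': [30.9856, 29.7038, 12.4186, 72.4772, -0.0393, 23.6126], 'eef_pos': [0.53, 0.4114, 0.1963], 'tcp_rot': [179.9408, 0.2334, -172.6272], 'force': [0.3562, 0.159, -1.3594], 'opening': 0.0235}
[21.24544299 18.4451856  -5.64112285 65.91369155  0.         48.24544299] 1.68788691357058e-08
0.004 -0.017 -0.000 -0.000 0.000 0.075  |17mm 4.3d
0.004 -0.017 -0.000 0.000 0.000 0.075  |18mm 4.3d
0.003 -0.017 0.000 0.000 0.000 0.075  |17mm 4.3d
0.003 -0.017 0.000 0.000 0.000 0.075  |17mm 4.3d
0.002 -0.017 0.001 0.000 0.000 0.075  |17mm 4.3d
0.001 -0.017 0.001 0.000 0.000 0.075  |17mm 4.3d
0.001 -0.017 0.001 0.000 0.000 0.075  |17mm 4.3d
0.000 -0.017 0.001 0.000 0.000 0.075  |17mm 4.3d
```

View pics/side11c.png

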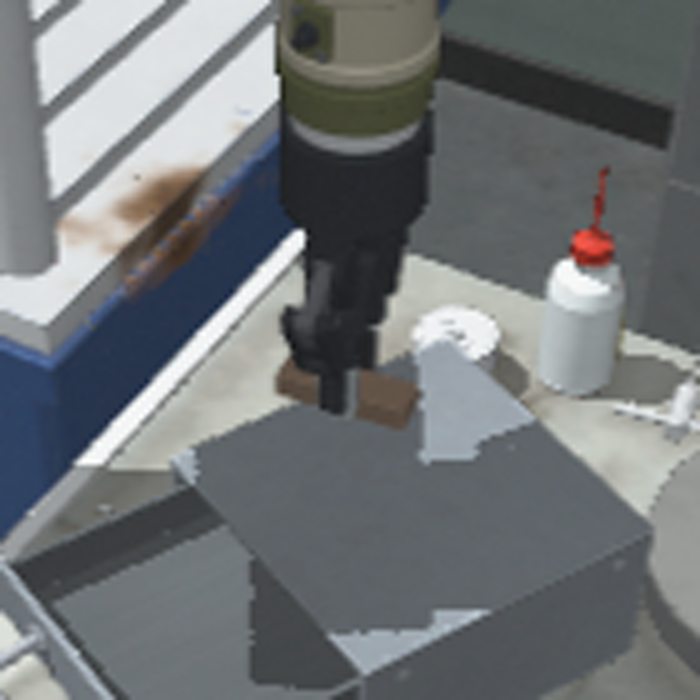

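Stone is held level. Moving over the drawer.

```bash
python3 -m jog '.004 -.017 0 0 0 .075;.004 -.017 0 0 0 .075;.003 -.017 0 0 0 .075;.003 -.017 0 0 0 .075;.002 -.017 .001 0 0 .075;.001 -.017 .001 0 0 .075;.001 -.017 .001 0 0 .075;0 -.017 .001 0 0 .075;0 0 0 0 0 0'; python3 q.py; python3 -m jog '0 0 .02 0 0 0;0 0 .02 0 0 0;0 0 .015 0 0 0;0 0 0 0 0 0'; python3 q.py; python3 - <<'E'
from kin import *
c=cap('side');save(c,'side12c.png',(240,380,70,230),4)
E
```

```text
time: 17.48
eef_pos: [0.4918, 0.2773, 0.1882]
tcp_rot: [-179.8, -0.1, 153.0]
force: [0.6, 0.9, -1.0]
opening: 0.0236
{'time': 17.475, 'qpos': [21.2889, 18.4783, -5.8478, 65.8717, -0.0405, 48.3284], 'eef_pos': [0.4918, 0.2773, 0.1882], 'tcp_rot': [-179.8253, -0.1013, 152.9604], 'force': [0.6309, 0.8572, -0.9574], 'opening': 0.0236}
time: 17.98
eef_pos: [0.4921, 0.2783, 0.133]
tcp_rot: [-179.8, -0.1, 153.0]
force: [-0.1, 0.9, -1.1]
opening: 0.0236
{'time': 17.975, 'qpos': [21.3683, 20.664, -10.8485, 58.6925, -0.0359, 48.3241], 'eef_pos': [0.4921, 0.2783, 0.133], 'tcp_rot': [-179.823, -0.1095, 153.0441], 'force': [-0.0862, 0.8517, -1.1478], 'opening': 0.0236}
```

View pics/side12c.png

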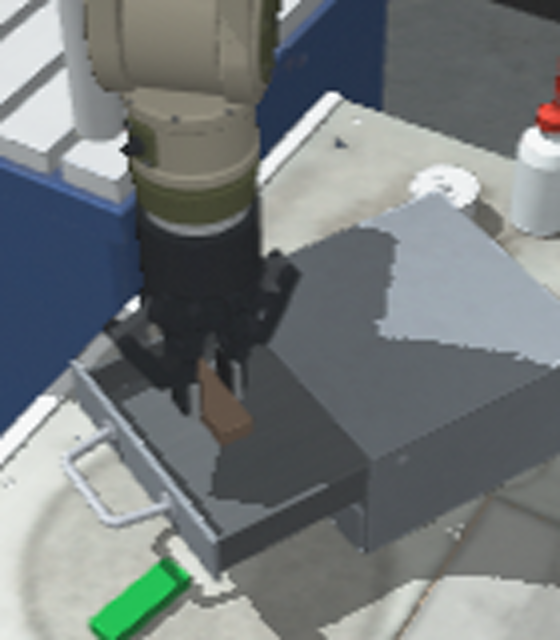

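```bash
python3 -m jog '0 0 .015 0 0 0;0 0 .014 0 0 0;0 0 .009 0 0 0;0 0 0 0 0 0;0 0 0 0 0 0'; python3 -m jog '0 0 .002 0 0 0;0 0 0 0 0 0'; python3 -m jog '0 0 .002 0 0 0;0 0 0 0 0 0'
```

```text
time: 18.65
eef_pos: [0.4933, 0.2784, 0.0969]
tcp_rot: [-180.0, 0.0, 153.0]
force: [-0.1, -0.5, -2.1]
opening: 0.0234
time: 18.9
eef_pos: [0.4933, 0.2784, 0.0949]
tcp_rot: [-180.0, 0.0, 153.0]
force: [0.4, -0.8, -1.2]
opening: 0.0233
time: 19.15
eef_pos: [0.493, 0.2783, 0.0926]
tcp_rot: [-179.9, 0.0, 153.0]
force: [0.3, 0.5, -0.9]
opening: 0.0236
```

```bash
python3 -m jog '0 0 .002 0 0 0;0 0 0 0 0 0'; python3 -m jog '0 0 .001 0 0 0;0 0 0 0 0 0'; python3 -m jog '0 0 .001 0 0 0;0 0 0 0 0 0'; python3 - <<'E'
from kin import *
c=cap('side');save(c,'side13c.png',(240,380,70,230),4)
E
```

```text
time: 19.4
eef_pos: [0.493, 0.2782, 0.0905]
tcp_rot: [-179.9, 0.0, 153.0]
force: [1.3, -0.4, -1.6]
opening: 0.0234
time: 19.65
eef_pos: [0.4931, 0.2783, 0.0897]
tcp_rot: [-180.0, 0.0, 153.0]
force: [0.5, 0.0, -1.6]
opening: 0.0234
time: 19.9
eef_pos: [0.4931, 0.2783, 0.0887]
tcp_rot: [-180.0, 0.0, 153.0]
force: [-0.2, -0.1, -0.2]
opening: 0.0238
```

View pics/side13c.png

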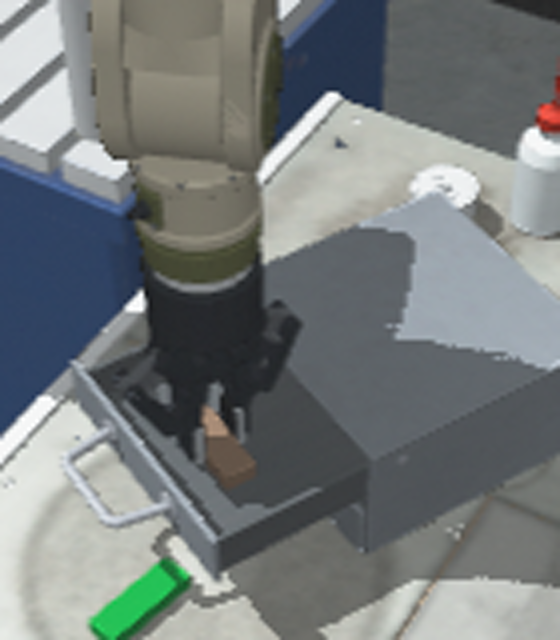

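```bash
python3 -m jog '0 0 .001 0 0 0;0 0 0 0 0 0'; python3 -m jog '0 0 0 0 0 0;0 0 0 0 0 0;0 0 0 0 0 0;0 0 0 0 0 0' .04; python3 -m jog '0 0 -.01 0 0 0;0 0 -.03 0 0 0;0 0 -.05 0 0 0;0 0 -.05 0 0 0;0 0 -.05 0 0 0;0 0 0 0 0 0'; python3 - <<'E'
from kin import *
c=cap('side');save(c,'side14c.png',(220,400,50,230),4)
E
```

```text
time: 20.2
eef_pos: [0.4932, 0.2784, 0.0884]
tcp_rot: [-180.0, 0.0, 153.0]
force: [-1.7, -0.7, 4.4]
opening: 0.0237
time: 20.7
eef_pos: [0.4931, 0.2783, 0.0876]
tcp_rot: [-180.0, 0.0, 153.0]
force: [-0.3, 0.2, 0.4]
opening: 0.0402
time: 21.45
eef_pos: [0.4952, 0.2793, 0.2834]
tcp_rot: [179.6, 0.4, 153.0]
force: [0.5, -0.0, -0.5]
opening: 0.0398
```

View pics/side14c.png

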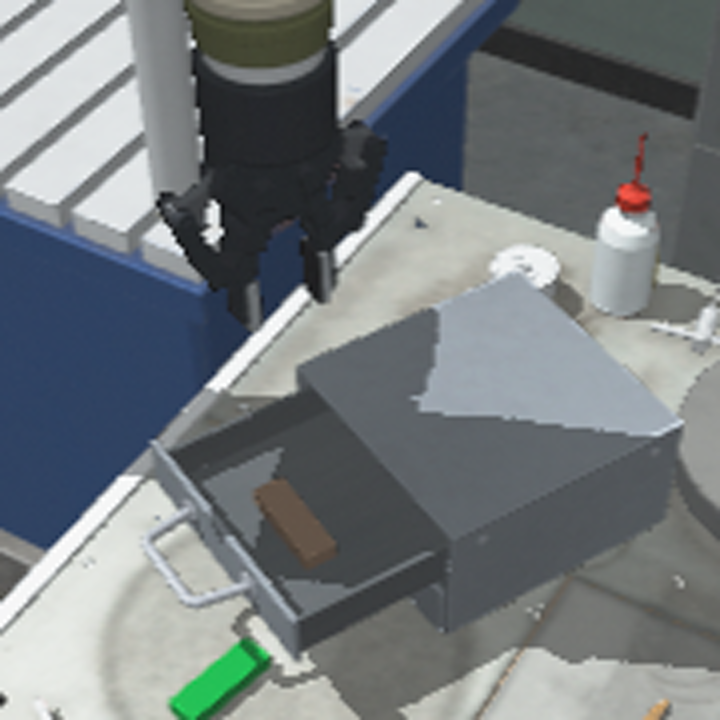

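```bash
python3 - <<'E'
from kin import *
S=dict(np.load('side.npz'))
f=lambda a,b,z:onz(S,220+(a+.5)/4-.5,50+(b+.5)/4-.5,z)[:2]
a,b=f(299,368,.11),f(450,541,.11);y=(a-b)/np.linalg.norm(a-b);x=np.array([y[1],-y[0]])
print('panel out',(a-f(153,441,.1035))@x,(b-f(298,621,.1035))@x,'bar',[((a+b)/2-f(*p,.0825))@x for p in[(144,537),(194,600)]])
P=np.array([f(*p,.0785) for p in[(256,489),(278,480),(337,545),(315,556)]]);print(P.round(4).tolist(),[np.linalg.norm(P[i]-P[(i+1)%4]).round(4) for i in range(4)])
c=cap('top');save(c,'top14.png',(190,450,60,290),3);st()
E
```

```text
panel out 0.12026071701228515 0.11571724466923874 bar [np.float64(0.15973354701802409), np.float64(0.15702058122992388)]
[[0.4566, 0.2849], [0.4653, 0.2999], [0.5326, 0.2691], [0.5248, 0.2532]] [np.float64(0.0174), np.float64(0.074), np.float64(0.0177), np.float64(0.0752)]
{'time': 21.55, 'qpos': [21.3532, 16.6156, 4.3513, 77.6376, -0.0397, 48.3592], 'eef_pos': [0.4934, 0.2786, 0.2787], 'tcp_rot': [179.9531, 0.0948, 152.9939], 'force': [-0.5739, -0.0241, -0.148], 'opening': 0.0401}
```

View pics/top14.png

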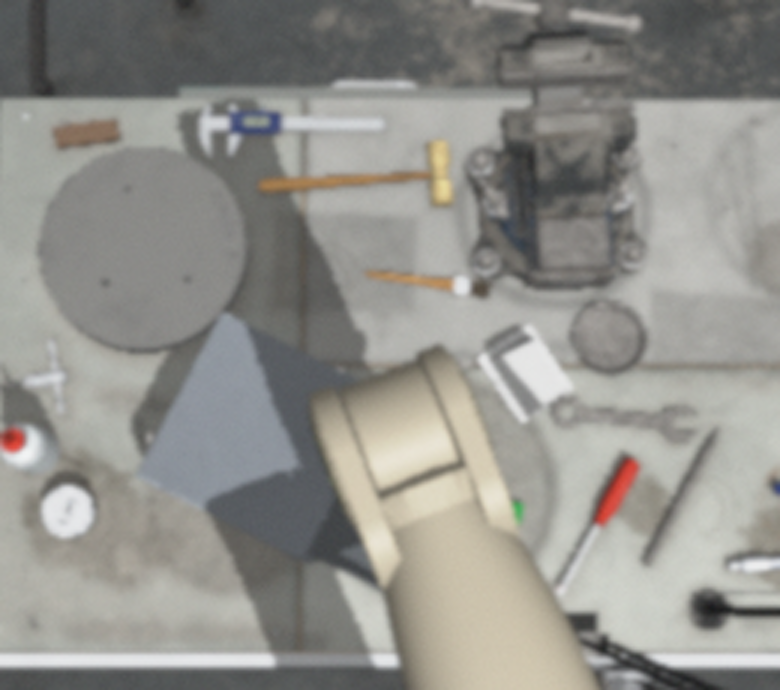

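```bash
python3 - <<'E'
from kin import *
S=cap('side');save(S,'side15.png',(270,315,155,200),14)
th=np.radians(63);x=np.array([np.cos(th),np.sin(th)]);y=np.array([-x[1],x[0]])
for z in(.0645,.0785):
  print(z,[((proj(S,[*(np.array([.493,.278])+i*x+j*y),z])-[270,155])*14+7).round().tolist() for i,j in((.0125,.0375),(.0125,-.0375),(-.0125,-.0375),(-.0125,.0375))])
E
```

```text
0.0645 [[295.0, 239.0], [489.0, 475.0], [380.0, 528.0], [188.0, 288.0]]
0.0785 [[291.0, 192.0], [487.0, 428.0], [377.0, 481.0], [184.0, 241.0]]
```

View pics/side15.png

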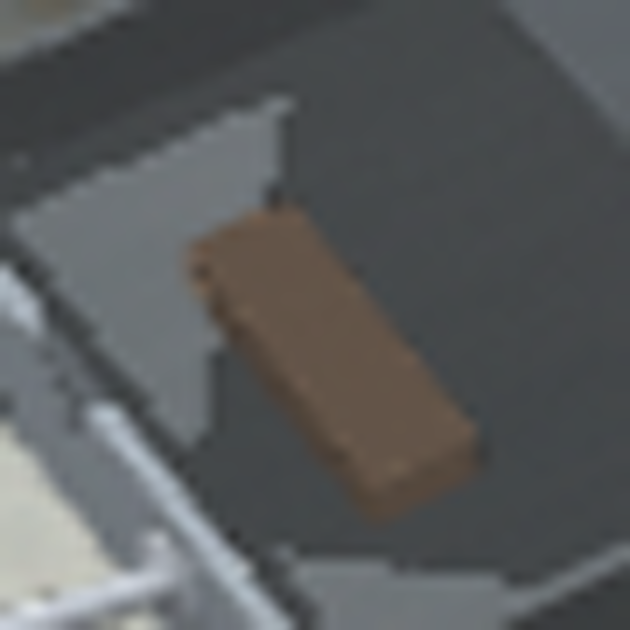

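```bash
python3 -c "
from h import *
print(workorder.hand_in());st()"
```

```text
the job is handed in; nothing more can be done
None
the job is handed in; nothing more can be done
```

I pulled the upper drawer out to its stop and laid the brown oil stone flat on the drawer's floor. I handed the job in at about 21.6 s of the 48 s allowed; no verdict was reported.

**How it was done**
- **Reaching the cabinet:** I swung the arm over the lamp to its left side.
- **Drawer:** I hooked the shut gripper behind the upper handle and pulled until the wrist force rose to about 68 N.
- **Stone:** I gripped it across its width (24 mm opening), lowered it in 1–2 mm steps until it touched the floor at about 4 N, then released it and lifted clear.

**Last checks**
- **Drawer still out:** the handle was about 158 mm in front of the cabinet both right after the pull and after placing the stone. It was about 44 mm before the pull.
- **Stone:** the closest view matches a flat 25 x 75 x 14 mm block on the floor at the place I aimed for.
- **Rest of the scene:** the lower drawer looked shut in the side views, and the block, tin and brush looked unmoved in the last top view. I judged these by eye, not by measurement.
- **Robot:** the gripper was well clear, with almost no force on the tool.

**What disagreed**
- The top and side cameras differed by about 5–9 mm in x on the cabinet and by about 5 mm on the stone. I relied mainly on the side view, which agreed with the gripper's known position.
- The handle measured about 5–7 mm closer to the cabinet than the given sizes imply, both before and after the pull, so I took the stop from the rise in force.
- A first reading of the stone's width in the drawer gave only 17.5 mm, because I picked the corners from a coarse crop. The closer view settled it as flat.

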